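Make up two changeover kits for the press test fixtures

TASK

Make up the two changeover kits from the stock standing on the bench mat: into the orange tray put the green nest (large pocket), the black square-footed pressure head (middle pocket) and the brass termination (small pocket); into the blue tray put the white nest (large pocket) and the red-banded steel termination (small pocket), and no head, since that press keeps its own. Set each part down gently, upright and flat on its pocket's floor, and let go of it. Leave the beige nest and the round-footed pressure head standing where they are.

Things in the scene. Friction and masses are not known exactly. Their poses are not given: they have to be found in the camera images.
- nest_green_mid (a point): Green device nest: a rectangular block 56 x 44 x 34 mm (x, y, z of its own axes) with a small square recess in its top, lying flat on the bench mat. This point is its centre, 17 mm above its underside; grip it across the 44 mm width (fingers closing along its y axis).
- nest_white_mid (a point): White device nest: a rectangular block 56 x 44 x 34 mm (x, y, z of its own axes) with a small narrow oblong recess in its top, lying flat on the bench mat. This point is its centre, 17 mm above its underside; grip it across the 44 mm width (fingers closing along its y axis).
- head_square_mid (a point): Pressure head: a black square foot 40 x 40 mm and 14 mm thick, an upright steel shank of 20 mm diameter above it (14 to 47 mm up) and an aluminium collar of 26 mm diameter on top, 56 mm tall in all, standing on its foot. This point is on its axis, 28 mm above its underside. Grip it by the shank, from any side.
- term_brass_mid (a point): Coaxial termination: all brass yellow, 22 mm diameter and 40 mm tall, standing upright. This point is its centre, 20 mm above its underside; grip it round the upper part.
- term_steel_mid (a point): Coaxial termination: steel grey with a red band and a red disc on top, 22 mm diameter and 40 mm tall, standing upright. This point is its centre, 20 mm above its underside; grip it round the upper part.
- tray_orange: Orange kit tray, 220 x 88 x 12 mm; does not move. Origin: centre of its underside, on the mat; x along its length. Three pockets in a row on its centre line (y = 0), 9 mm deep (floor 3 mm, rim 12 mm above the origin): large, 84 x 72 mm (x, y), centre at x = -62 mm; middle, 62 x 62 mm, at x = +19 mm; small, 46 x 46 mm, at x = +81 mm.
- tray_blue: Blue kit tray, 220 x 88 x 12 mm; does not move. Origin: centre of its underside, on the mat; x along its length. Three pockets in a row on its centre line (y = 0), 9 mm deep (floor 3 mm, rim 12 mm above the origin): large, 84 x 72 mm (x, y), centre at x = -62 mm; middle, 62 x 62 mm, at x = +19 mm; small, 46 x 46 mm, at x = +81 mm.
- nest_beige_mid (a point): Beige device nest, not needed, to be left alone: a rectangular block 56 x 44 x 34 mm (x, y, z of its own axes) with a small round recess in its top, lying flat on the bench mat. This point is its centre, 17 mm above its underside.
- head_round_mid (a point): Round-footed pressure head, not needed, to be left alone: a round aluminium foot of 40 mm diameter and 14 mm thick, an upright steel shank of 20 mm diameter above it (14 to 47 mm up) and an aluminium collar of 26 mm diameter on top, 56 mm tall in all, standing on its foot. This point is on its axis, 28 mm above its underside.

How it is judged:
By the outcome, as a careful person would: the job done as asked, in the order asked, and still so for the second after the job is handed in, with the robot touching nothing.
It also fails if it takes over 120 s, if anything falls off the work surface, if the arm or the gripper's body presses on something with over 40 N, if the wrist force passes 120 N, or if a joint passes its speed limit or range.

ROBOT

A 6-joint arm with a two-finger parallel gripper is mounted at the origin on the work surface. World frame = base frame: x ahead of the robot, y to its left, z up, the work surface at z = 0. Lengths are in mm, angles in rad, forces in N, time in s.
With the tool pointing down it reaches from about 350 to 975 mm from the base axis. Payload 17.4 kg.
Tool frame: the origin (TCP) lies at the very end of the fingers, on their centre line; the grasp point (between the pads) lies 19 mm behind it; z points along the fingers, y is the line along which they close (so a half turn about z gives the same grasp; the last joint's range is limited). The gripper opens to 85 mm and grips with 20 to 120 N. Pads are 22 mm wide; open, the fingers measure 114 mm over their backs; the gripper's body (76 mm by 85 mm) begins 54 mm behind the grasp point. The pads swing forward as they close: fully open they stand 13 mm farther back than shut.
Start: joints at [1.202, 0.116, 1.442, -0, 1.584, -0.038], TCP at [219.248, 638.406, 231.303] pointing down, gripper open.
Joint ranges: [-2.83, 2.83], [-0.83, 2.19], [0.07, 2.5], [-1.14, 4.28], [0.01, 3], [-2.97, 2.97]. Speed limits (rad/s): [1.89, 1.89, 2.22, 3.14, 3.14, 3.14].

INTERFACE

Orientations are given as a unit quaternion [w, x, y, z].
In Python, from plant import move_to, move_l, move_joints, set_gripper, hold, solve_ik, grab_frame, PlanningError, hand_in, get_time, get_joints, get_joint_velocities, get_tau, get_ee_pos, get_tool_rot, get_wrist_force, get_torque, get_finger_gap, get_finger_force gives the robot as it stands. The module is installed in compiled form; this text tells all that it offers. Calls block until the motion is done:
- move_to(position, orientation): joint-space move of the TCP to a pose.
- move_l(position, rotation=None, rate=150, f_stop=None): straight line of the TCP; rotation=None keeps the orientation; rate is the mean speed in mm/s. With f_stop (N) it stops when the force on the tool has changed by that much, and returns True; else False.
- move_joints(angles): joint-space move.
- set_gripper(opening, grip_force=None): opening from 0.0 (shut) to 1.0 (fully open); grip_force is the grip in N (None keeps the last); returns when the fingers have stopped.
- hold(seconds).
- solve_ik(position, orientation): joint angles nearest the present ones, or None.
- grab_frame(name): name is "side" or "top" or "wrist"; returns a dict with "pixels" (384x512x3 uint8, red, green, blue), "range_z" (384x512 float32, mm along the optical axis (not along the pixel's ray), 0 where there is no reading), "camera_matrix" (3x3 intrinsics, pixels), "dist" ([k1, k2, p1, p2, k3] as OpenCV has them; the pictures are not rectified), "cam_to_world" (4x4, takes a point from camera to world coordinates). Camera axes: x right, y up, looking along -z (the intrinsics and any distortion apply to the point x, -y, -z); pixel columns grow to the right and rows downward; lengths in mm; the calibration is good to about 2 mm. A picture is of the moment at which its call begins.
A pose or a line that the arm cannot do raises PlanningError and nothing moves.
- hand_in(): hands the job in; it is judged then, once.
Readings, each from a call of its own:
- get_time(): time.
- get_joints(): joint angles.
- get_joint_velocities(): joint speeds.
- get_tau(): joint torques, N m.
- get_ee_pos(): TCP position.
- get_tool_rot(): TCP orientation.
- get_wrist_force(): force on the tool from outside, world axes, zero at the start.
- get_torque(): the same for the moment, N m.
- get_finger_gap(): opening from 0.0 (shut) to 1.0 (fully open).
- get_finger_force(): force on a finger pad.
Only numpy, scipy, OpenCV 4.12 (cv2) and the standard library are available. Lean on these libraries where they do the work, as an engineer would, in place of code of your own. Each camera call takes 0.05 s, during which the arm holds its last target. There are 200 camera calls.

## Working session

There is one attempt and no reset: what is moved stays moved. The work goes in short steps, each a Python script; the robot and the scene stay as the last script left them, time stands still between calls to the robot, and variables do not carry over. Pictures are saved under pics/ and viewed, at most 14 in all, crops included, and the job is handed in when it is done.

```bash
mkdir -p pics
python3 - <<'E'
from plant import *
import cv2,numpy as np,pickle
for n in ("top","side"):
    f=grab_frame(n); pickle.dump(f,open(n+'.pkl','wb'))
    cv2.imwrite(f'pics/{n}0.png',cv2.resize(f['pixels'][:,:,::-1],(800,600)))
    print(n,f['camera_matrix'],f['dist'],np.round(f['cam_to_world'],3))
print(get_tool_rot(),get_time())
E
```

```text
top [[396.63342997   0.         256.7615199 ]
 [  0.         396.63342997 194.11651479]
 [  0.           0.           1.        ]] [-0.09863335  0.          0.          0.          0.        ] [[ 7.00000e-03  9.81000e-01 -1.96000e-01  3.70851e+02]
 [-1.00000e+00  1.00000e-03 -2.70000e-02 -1.75680e+01]
 [-2.70000e-02  1.96000e-01  9.80000e-01  1.02368e+03]
 [ 0.00000e+00  0.00000e+00  0.00000e+00  1.00000e+00]]
side [[406.3087509    0.         260.97522737]
 [  0.         406.3087509  190.84311492]
 [  0.           0.           1.        ]] [0.03059859 0.         0.         0.         0.        ] [[-9.73000e-01  1.55000e-01 -1.70000e-01  4.10301e+02]
 [-2.30000e-01 -6.94000e-01  6.82000e-01  6.20693e+02]
 [-1.30000e-02  7.03000e-01  7.11000e-01  7.13227e+02]
 [ 0.00000e+00  0.00000e+00  0.00000e+00  1.00000e+00]]
[-1.31537982e-04  1.64650553e-01  9.86351812e-01 -5.30973684e-04] 0.1
```

View pics/top0.png

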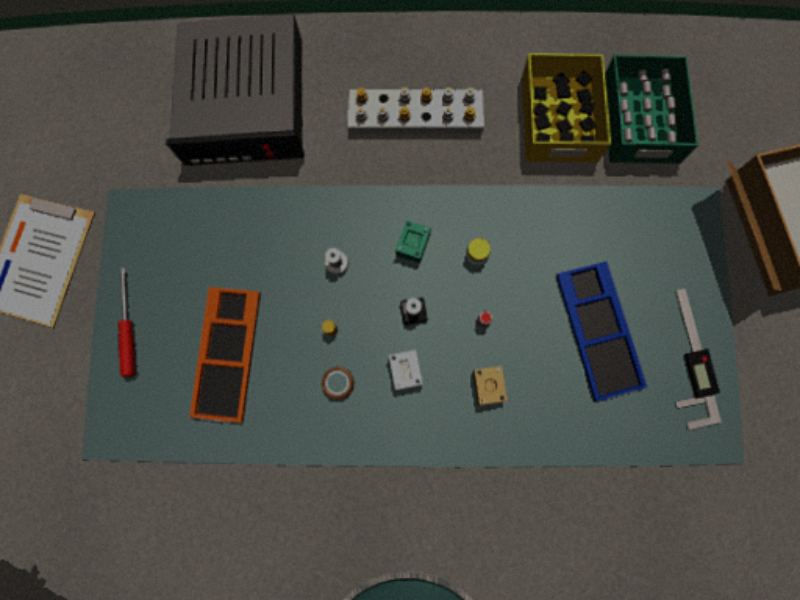

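View pics/side0.png

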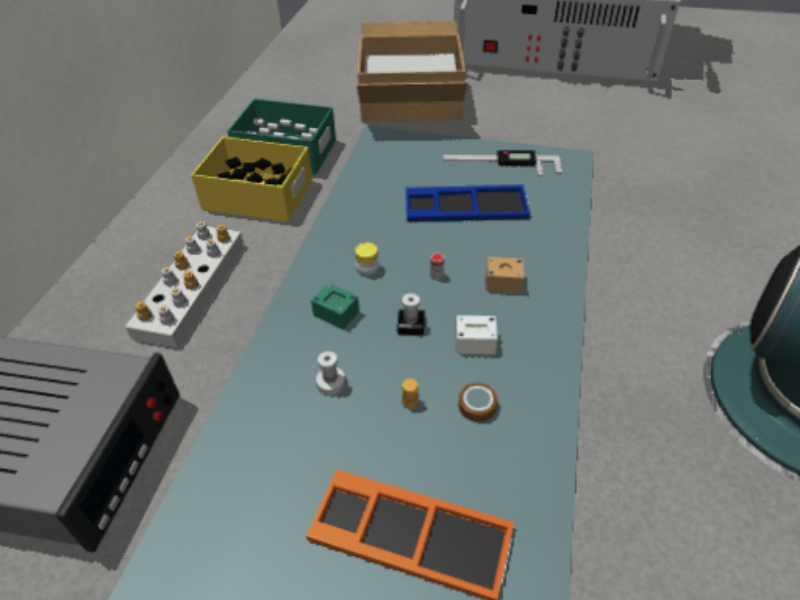

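The top view shows, in its 800x600 scale: orange tray (225,355), blue tray (601,330), green nest (413,241), white nest (405,370), beige nest (490,386), square head (413,308), round head (335,262), brass (328,328) and steel (485,319). Next I'll turn the top-image colour and depth into world positions.

```bash
cat > h.py <<'E'
import cv2,numpy as np
def cloud(f):
    v,u=np.mgrid[0:384,0:512]
    p=cv2.undistortPoints(np.stack([u,v],-1).reshape(-1,1,2).astype(np.float64),f['camera_matrix'],f['dist']).reshape(384,512,2)
    d=f['range_z'].astype(float)
    P=np.stack([p[...,0]*d,-p[...,1]*d,-d],-1)
    M=f['cam_to_world']; return P@M[:3,:3].T+M[:3,3]
def rect(Q):
    (c,s,a)=cv2.minAreaRect(Q[:,:2].astype(np.float32)); 
    if s[0]<s[1]: s=s[::-1]; a+=90
    return np.round(c,1),np.round(s,1),round((a+90)%180-90,1)   # centre, long/short, long-axis angle deg
E
python3 - <<'E'
import pickle; from h import *
for n in ('top','side'):
    f=pickle.load(open(n+'.pkl','rb'));W=cloud(f);hsv=cv2.cvtColor(f['pixels'],cv2.COLOR_RGB2HSV)
    X,Y,Z=W[...,0],W[...,1],W[...,2]
    reg=(X>330)&(X<800)&(abs(Y)<440)&(f['range_z']>0)
    print(n,'mat z',np.median(Z[reg]))
    z0=np.median(Z[reg])
    k,lab,st,_=cv2.connectedComponentsWithStats((reg&(Z>z0+7)).astype(np.uint8))
    for i in range(1,k):
        if st[i,4]<15: continue
        m=lab==i; zt=np.percentile(Z[m],95)-z0; t=m&(Z>z0+zt-6)
        print(st[i,:5],'ztop %.1f'%zt,'top',rect(W[t]),'rgb',np.median(f['pixels'][t],0),'npx',t.sum())
E
```

```text
top mat z 1.143054606530427
[253 141  23  27 408] ztop 36.2 top (array([678.,  -7.]), array([57.4, 43.9]), -18.4) rgb [ 47. 104.  80.] npx 270
[298 153  16  17 213] ztop 44.2 top (array([ 658.7, -117.1]), array([34.8, 33.7]), 0.2) rgb [143. 143.  45.] npx 147
[207 159  16  17 197] ztop 57.4 top (array([643.5, 122.6]), array([25.1, 23.1]), -0.8) rgb [138. 139. 135.] npx 81
[ 357  167   57   90 1160] ztop 14.7 top (array([ 529.4, -320. ]), array([220.6,  91. ]), 14.7) rgb [ 22.  41. 103.] npx 1049
[ 121  184   46   87 1137] ztop 14.3 top (array([487.5, 305.6]), array([221.3,  91.1]), -5.1) rgb [140.  61.  15.] npx 1068
[256 191  17  17 238] ztop 57.1 top (array([560.2,  -8.3]), array([24.4, 23.9]), -64.4) rgb [137. 137. 137.] npx 85
[305 200  10  10  73] ztop 42.2 top (array([ 544.5, -124.8]), array([19.7, 18.2]), 42.3) rgb [140.  49.  43.] npx 51
[206 205  10  11  76] ztop 42.1 top (array([529.3, 129. ]), array([20.4, 18.3]), 2.3) rgb [142. 118.  39.] npx 53
[249 224  21  26 405] ztop 36.4 top (array([460.7,   4.2]), array([56.2, 43.9]), 12.0) rgb [142. 142. 142.] npx 321
[206 235  20
[... 843 characters left out ...]
 187  18  26 346] ztop 56.8 top (array([564.3,  -5.6]), array([24.7, 22.9]), -78.7) rgb [187. 192. 189.] npx 85
[291 202  28  23 591] ztop 35.5 top (array([463.6,   5.8]), array([57.5, 46.4]), 11.0) rgb [212. 218. 215.] npx 379
[202 224  19  28 359] ztop 57.0 top (array([647.4, 124.7]), array([24.6, 24.2]), -2.3) rgb [196. 200. 196.] npx 105
[257 242  11  18 163] ztop 41.2 top (array([533.3, 131.9]), array([21.4, 18.5]), -77.0) rgb [205. 163.  80.] npx 83
[294 245  25  23 469] ztop 20.5 top (array([442.3, 117.4]), array([50.9, 49.8]), -79.6) rgb [119. 132. 133.] npx 423
[ 196  301  133   83 2504] ztop 13.1 top (array([490.3, 308.3]), array([222.1,  90.1]), -4.8) rgb [209. 116.  58.] npx 2500
```

Both cameras agree to about 3.5 mm and the sizes match (nests 56x44, trays 220x88, heights 34, 40 and 56 above a mat near z = 1.7). I'll use the averages and start with the green nest.

```bash
cat > r.py <<'E'
from plant import *
import numpy as np,cv2
from h import *
MAT=1.7; UP=190
TR={'o':((488.9,307.0),-5.0),'b':((530.7,-319.0),14.7)}; PX={'L':-62,'M':19,'S':81}
def q(deg): a=np.radians(deg)/2; return [0,np.cos(a),np.sin(a),0]
def pick(x,y,yaw,dz,op,force):
    set_gripper(op); move_to([x,y,UP],q(yaw)); z=MAT+dz
    print('descend stop',move_l([x,y,z+25],rate=200),move_l([x,y,z],rate=50,f_stop=8))
    set_gripper(0,force); print('gap mm %.1f'%(85*get_finger_gap()),'F',get_finger_force(),np.round(get_ee_pos(),1))
    move_l([x,y,UP],rate=150); print('after lift gap %.1f'%(85*get_finger_gap()),get_wrist_force().round(1),'t',get_time())
def place(t,p,dyaw,dz,op):
    (c,a)=TR[t]; r=np.radians(a); x,y=c[0]+PX[p]*np.cos(r),c[1]+PX[p]*np.sin(r)
    move_to([x,y,UP],q(a+dyaw)); z=MAT+3+dz
    move_l([x,y,z+12],rate=150); s=move_l([x,y,z-4],rate=12,f_stop=4)
    print('contact',s,'TCP z %.1f expected %.1f'%(get_ee_pos()[2],z),get_wrist_force().round(1))
    set_gripper(op); hold(.2); move_l([x,y,UP],rate=150); print('gap',get_finger_gap(),'t',get_time())
def shot(n,name):
    f=grab_frame(n); cv2.imwrite(f'pics/{name}.png',cv2.resize(f['pixels'][:,:,::-1],(800,600))); return f
E
python3 - <<'E'
from r import *
pick(680,-5.7,-18,8,.75,40)
shot('wrist','w1')
E
```

```text
descend stop False False
gap mm 43.3 F 42.02597290277481 [680.3  -5.7  10.3]
after lift gap 43.1 [ 1.2 -0.1 -0.7] t 6.475
```

View pics/w1.png

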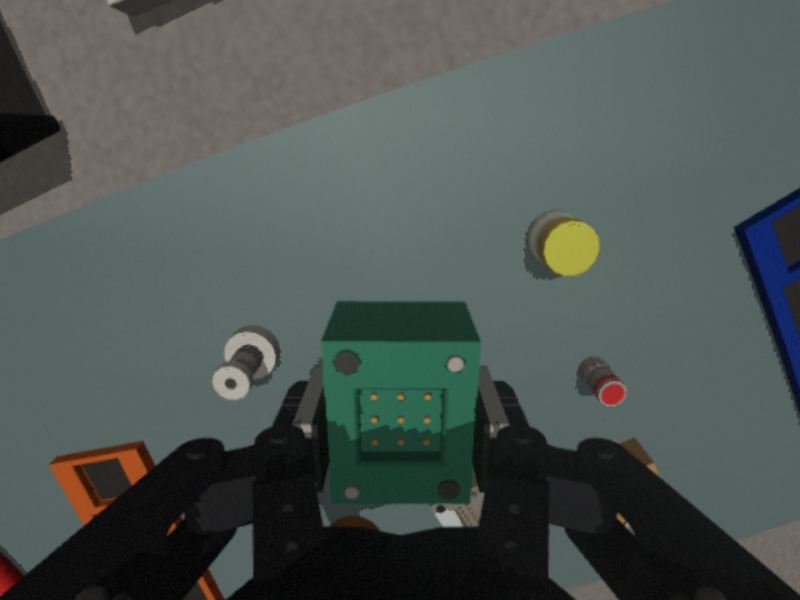

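The green nest (400,420) is held square and centred between the pads. Now I'll place it.

Run:
```python
from r import *
place('o','L',0,8,.75)
shot('wrist','w2')
```

```text
contact True TCP z 13.2 expected 12.7 [-1.3 -1.   5.1]
gap 0.7519931614330609 t 12.0667
```

View pics/w2.png

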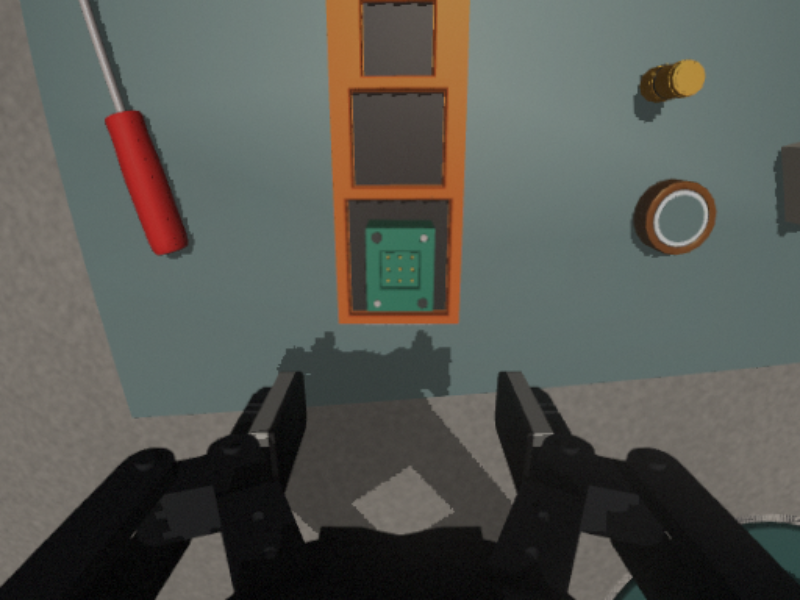

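The green nest (400,268) sits flat and aligned in the large pocket, and the contact height matched. Next is the head: look from above at its foot angle first.

Run:
```python
from r import *
set_gripper(.6); move_to([500,-7,200],q(0))
f=shot('wrist','w3')
W=cloud(f);X,Y,Z=W[...,0],W[...,1],W[...,2]
m=(abs(X-562)<35)&(abs(Y+7)<35)
for lo,hi in((8,22),(50,64)):
    t=m&(Z>lo)&(Z<hi); print(t.sum(),rect(W[t]),W[t].mean(0))
```

```text
806 (array([561.9,  -7.9]), array([40.6, 39.2]), 9.6) [564.7942453   -8.03024615  15.94921027]
582 (array([562.1,  -8.2]), array([24.7, 24.4]), -0.7) [561.9627721   -7.96957654  58.04110134]
```

View pics/w3.png

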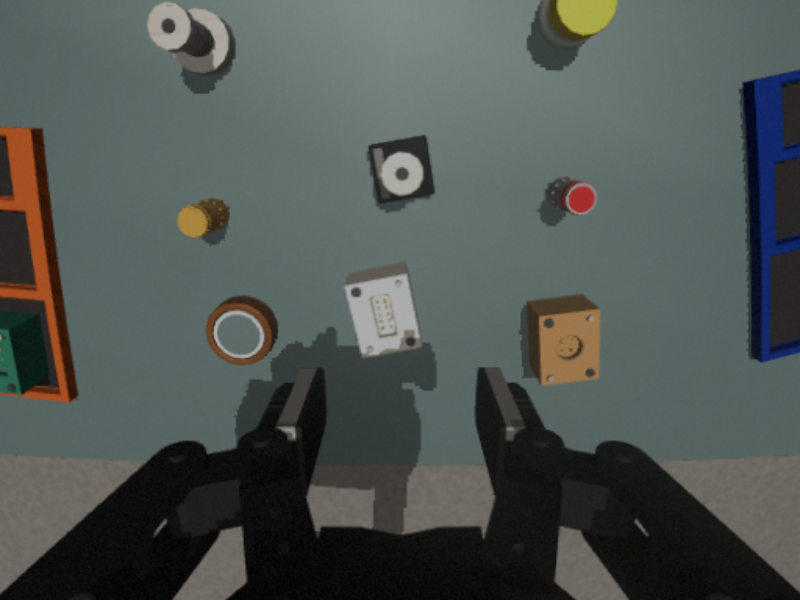

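The picture shows the square foot at (401,170), turned 9.6°, with its axis at (562,-8), which matches. Now the head.

Run:
```python
from r import *
pick(562,-7.7,9.6,16.5,.6,40)
if 85*get_finger_gap()<17 or 85*get_finger_gap()>23: raise SystemExit('check grasp')
place('o','M',0,16.5,.5)
shot('wrist','w4')
```

```text
descend stop False False
gap mm 22.8 F 38.891385197639465 [562.2  -7.7  18.6]
after lift gap 22.8 [-0.5  0.5 -0.8] t 17.4667
contact True TCP z 21.5 expected 21.2 [-0.   1.5  3.9]
gap 0.49962220826643916 t 22.5917
```

View pics/w4.png

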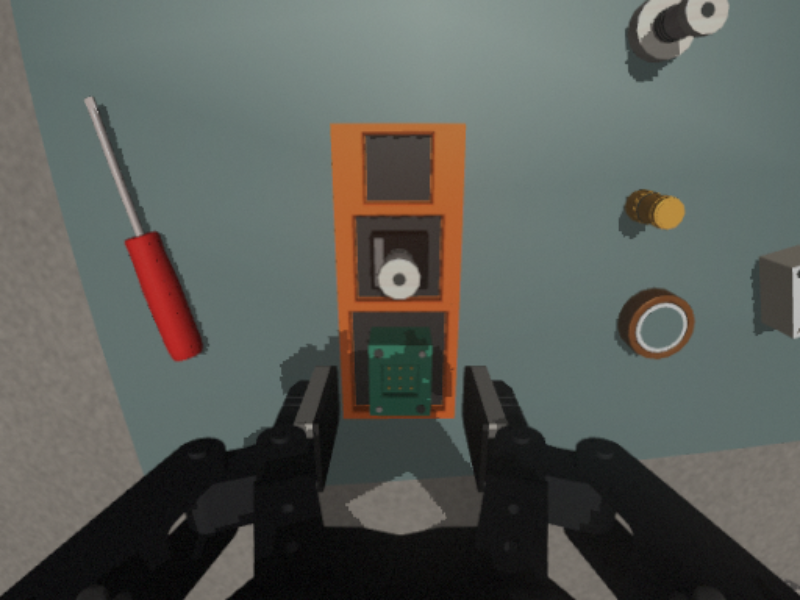

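The head stands centred in the middle pocket (398,265). Next are the brass termination and the white nest.

Run:
```python
from r import *
pick(531.3,130.5,0,12.5,.55,30)
if not 19<85*get_finger_gap()<26: raise SystemExit('check grasp')
place('o','S',0,12.5,.5)
shot('wrist','w5')
pick(462.1,4.5,11.8,8,.75,40)
if not 41<85*get_finger_gap()<47: raise SystemExit('check grasp')
place('b','L',0,8,.75)
shot('wrist','w6')
```

```text
descend stop False False
gap mm 19.2 F 29.48777362704277 [531.5 130.6  14.6]
after lift gap 19.1 [ 0.5 -0.6 -1. ] t 26.8333
contact True TCP z 17.6 expected 17.2 [-1.2 -1.   5.9]
gap 0.5043641340253188 t 31.5583
descend stop False False
gap mm 43.3 F 41.540778279304504 [462.4   4.5  10.2]
after lift gap 43.0 [ 1.   0.2 -0.8] t 36.3833
contact True TCP z 13.2 expected 12.7 [-0.3  0.6  3.8]
gap 0.749159836101276 t 41.7
```

View pics/w5.png

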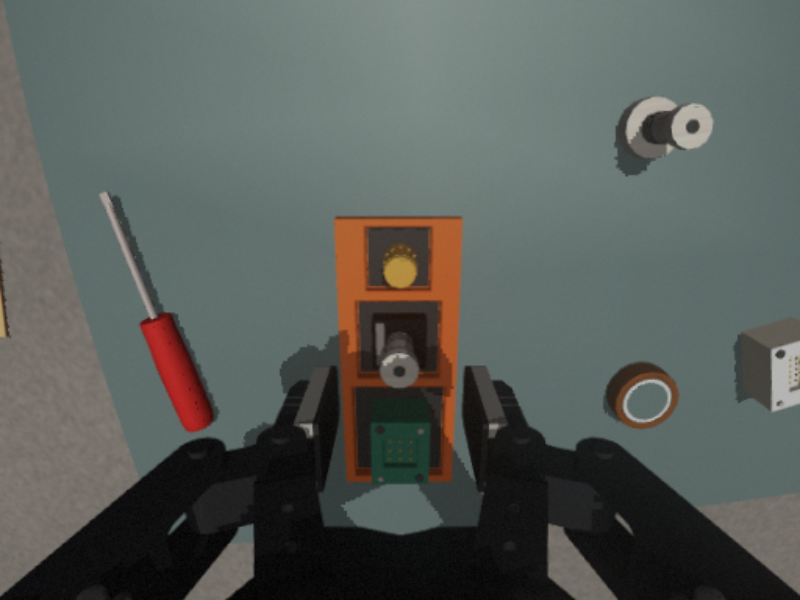

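View pics/w6.png

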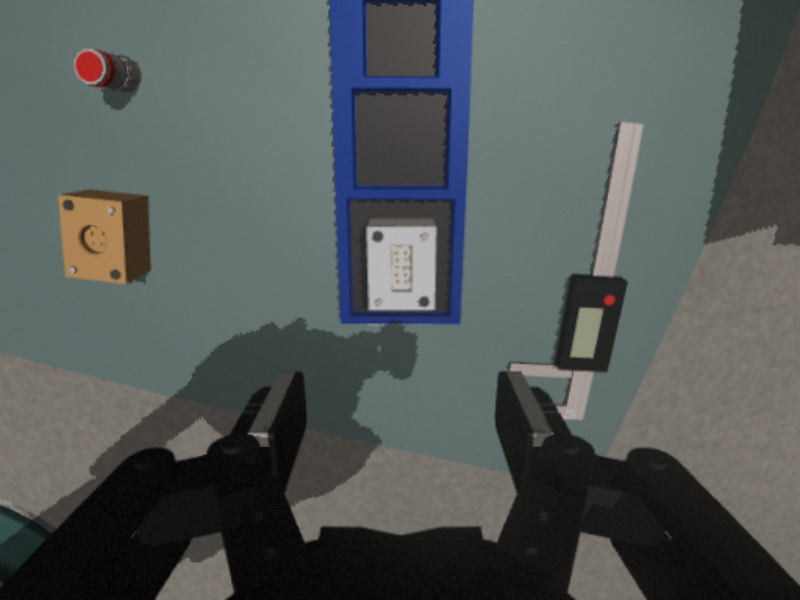

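The brass termination (400,265) stands in the small orange pocket, and the white nest (401,268) lies flat in the large blue pocket. The steel termination is last.

Run:
```python
from r import *
pick(546.5,-123.5,0,12.5,.55,30)
if not 17<85*get_finger_gap()<26: raise SystemExit('check grasp')
place('b','S',0,12.5,.5)
move_to([450,0,330],q(90)); hold(.5)
f=shot('top','t1'); shot('side','s1')
W=cloud(f);X,Y,Z=W[...,0],W[...,1],W[...,2]
for n,(x,y),z in(('beige',(438.5,-131.3),36),('roundhead',(643.5,122.6),57.5)):
    t=(abs(X-x)<45)&(abs(Y-y)<45)&(abs(Z-z-1)<5); print(n,rect(W[t]))
```

```text
descend stop False False
gap mm 19.2 F 29.483645260334015 [ 546.7 -123.5   14.6]
after lift gap 19.1 [-0.7 -0.4 -1.5] t 46.1833
contact True TCP z 17.6 expected 17.2 [-1.4  0.5  6.3]
gap 0.5005666058692437 t 50.9583
beige (array([ 430.4, -152.7]), array([34.7,  5.1]), -2.9)
roundhead (array([0., 0.]), array([0., 0.]), 0.0)
```

View pics/s1.png

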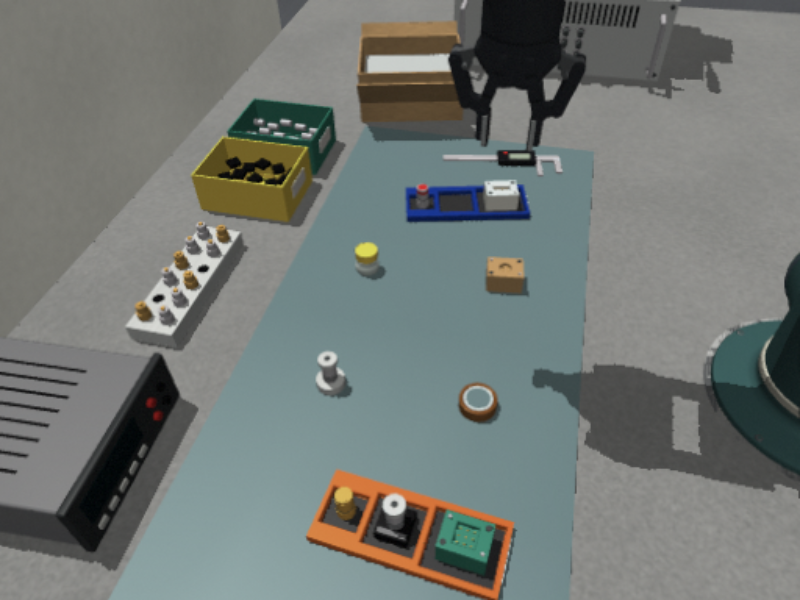

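View pics/t1.png

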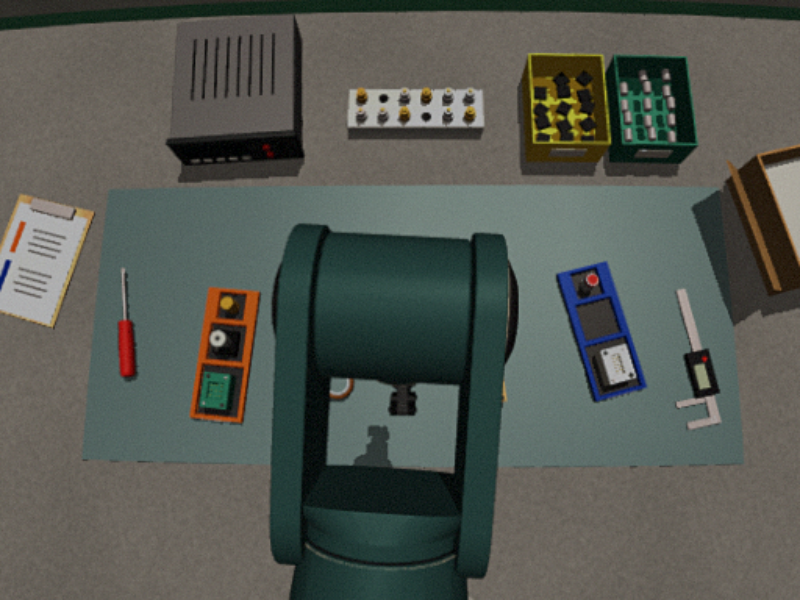

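The side and top views show all five parts upright in the right pockets: orange tray (225,355) and blue tray (601,330) in the top view. In the side view the beige nest (505,275) and round head (330,373) are where they started. The arm is clear, though it hides those two in the top view.

```bash
python3 -c "
from plant import *
print(hand_in(),get_time())"
```

```text
the job is handed in; nothing more can be done
the job is handed in; nothing more can be done
```

Both kits are made up as asked and handed in at about 52 s of the 120 s allowed: all five parts stand in their pockets, and the beige nest and round-footed head are where they were.

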